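# Hang the vent guard back on the cake-mould iron

## Robot

A 6-joint arm with a two-finger parallel gripper is mounted at the origin on the work surface. World frame = base frame: x ahead of the robot, y to its left, z up, the work surface at z = 0. Lengths are in m, angles in rad, forces in N, time in s.
With the tool pointing down it reaches from about 0.2 to 0.875 m from the base axis. Payload 3.4 kg.
Tool frame: the origin (TCP) lies on the centre line of the jaws, within the pads' length; the fingertips stand 25 mm ahead of it and the grasp point (between the pads) lies 6 mm ahead of it (bot.tip_reach is the z of the fingertips in the tool frame, in m); z points along the fingers, y is the direction in which the jaws open and shut (so a half turn about z gives the same grasp; the last joint's range is limited). The gripper opens to 94 mm and grips with 3 to 60 N. Pads are 16 mm wide; open, the fingers measure 119 mm over their backs; the gripper's body (75 mm by 177 mm) begins 78 mm behind the grasp point.
Start: joints at [-1.304, 0.276, 1.505, -0, 1.361, -0.121], TCP at [0.217, -0.532, 0.23] pointing down, gripper open.
Joint ranges: [-2.89, 2.89], [-0.75, 2.08], [0.22, 2.7], [-1.18, 4.32], [0.11, 2.71], [-2.7, 2.7]. Speed limits (rad/s): [2.57, 2.57, 3.14, 3.14, 3.14, 3.14].

## Interface

Orientations are given as a rotation vector (axis times angle).
In Python, from rig import get_state, grab_frame, bot, finder gives the robot as it stands.
- The arm moves only by the tool play_rows, never from a script. Its argument "increments" is a list of rows, each an object of numbers: "dx", "dy", "dz": the shift along the tool's x, y, z in mm; "rx", "ry", "rz": the turn, a rotation vector about the tool's x, y, z in rad. In form: [{"dx": .., "dy": .., "dz": .., "rx": .., "ry": .., "rz": ..}, ...]. A call has exactly 5 rows; each row shifts and turns the commanded pose from where the row before left it, along the tool's axes as they then stand; what a row does not reach is not made up. A row lasts 1/10 s, in which the tool goes at most 50 mm and 8.59 degrees, less where a joint would pass 70% of its speed; a pose out of reach is approached as far as the arm can. A call with a gripper value outside its range is refused whole. "gripper" is the finger opening in mm, from 0 to 94, set as the call begins (left out, the last holds). The fingers move at their own pace and stop on an object; "force" is the grip in N (left out, the last holds). Time passes only in rows, so rows that do not move let the fingers close, or fill a call up. It gives the time, the measured TCP pose, the force and the opening at its end, in the units of the state.
- get_state(): the state, without advancing time (a new reading comes with each control period).
- grab_frame(name): name is "scene" or "top"; returns a dict with "color" (480x640x3 uint8, red, green, blue), "range_z" (480x640 float32, m along the optical axis (not along the pixel's ray), 0 where there is no reading), "intrinsics" (3x3 intrinsics, pixels), "camera_from_world" (4x4, takes a point from world to camera coordinates). Camera axes: x right, y up, looking along -z (the intrinsics and any distortion apply to the point x, -y, -z); pixel columns grow to the right and rows downward; lengths in m; the calibration is good to about 2 mm. A picture is of the moment at which its call begins.
- bot.close_job(): hands the job in, once; it reports no verdict.
Trained networks look in a picture, given as the dict that the camera call returned (one of the last four; its "shot" number tells which), for a name from the list of things; names that differ only in an ending like _2 or _b are one class to them, and where a whole thing is asked for, a point or a joint stands for the part that bears it (a point fixed in the world has none). Each returns a list of dicts, best first, with "p" (0 to 1); they miss things now and then, are a little off and sometimes report something else, mostly with a low value. They report only what shows in the picture. A call takes as long as a camera call. They do not tell look-alikes from the thing itself.
- finder.spot_in(query, picture): "location" ([x, y, z] in m, in world coordinates, good to about 4 mm: the middle of the surface that is visible of it).
The state is a dict: "time_s": time; "q": joint angles; "joint_velocities": joint speeds; "joint_torque": joint torques, N m; "eef_pos": TCP position; "tool_rot": TCP orientation; "contact_force": force on the tool from outside, world axes, zero at the start; "moment": the same for the moment, N m; "grip_width": finger opening in m.
Only numpy, scipy, OpenCV 4.12 (cv2) and the standard library are available. Lean on these libraries where they do the work, as an engineer would, in place of code of your own. Each camera call takes 0.05 s, during which the arm holds its last target. There are 200 camera calls.

## Task

The cake-mould iron's vent guard (the keyhole plate with the red grip) has been washed and stands in the drying rack. Hang it on the big brass screw on the iron's black front panel: pass its large hole over the screw head, then slide it straight down so that the screw sits at the top of the narrow slot, and let it hang there. Leave the plain plate with the white grip and the oil bottle where they are.

Things in the scene. Friction and masses are not known exactly. Their poses are not given: they have to be found in the camera images.
- guard_grip (a point): Centre of the guard's red grip (40 wide, 16 thick, 30 tall, all in mm), 205 above the lower edge of its upright loose 120 x 5 x 155 plate (0.3 kg). x: plate's width, y: normal, z up; both faces alike. On the centre line, 130 below: centre of the 54 wide opening; slot above it tapers 26 to 14 wide, ends 70 below. Stands (few degrees of play) between 62 tall rack wires; clear 80 on both faces.
- screw (a point): Fixed level brass screw on the iron's front panel; point on its axis, mid-shank, 13 mm out from the panel. y points into the panel, x along it, z up. Shank 10 mm dia, 26 long; head 32 dia, 8 thick, end face 34 out from the panel. The iron's flat top is 25 above the axis and 280 deep, with a raised lid at its back. Guard hung home: centre of red grip 75 mm above this point.
- blank_grip (a point): Centre of the white grip of a look-alike to leave alone: loose plain plate, same outline and size as the guard, no opening. Stands in the rack's other place, 150 mm beside the guard along its width. 205 mm above the plate's lower edge.
- oil_mid (a point): An amber oil bottle with a yellow cap, 64 mm diameter, 190 mm tall, loose, standing on the bench; to be left alone. The point is on its axis, half-way up.
There are look-alikes about, which are no part of the job. What is shaped like the part that bears guard_grip but pink or turquoise is not meant.

How it is judged:
At the end, for the whole second after the job is handed in: The guard hangs on the screw: the centre of its red grip within 10 mm of 75 mm above the screw's axis, within 18 mm of it sideways and 25 mm of the shank's middle in and out; upright within 10 degrees, square to the panel within 14 degrees, at rest (x of guard_grip in the frame of screw between -0.018 and 0.018 m and y of guard_grip in the frame of screw between -0.025 and 0.025 m and z of guard_grip in the frame of screw between 0.065 and 0.085 m and angle between guard_grip's own z axis and vertical below 0.18 rad and angle between the y axis of guard_grip and the y axis of screw, either way round below 0.25 rad and linear speed of guard below 0.03 m/s); the robot touches nothing.
It fails at once if the plain plate with the white grip was moved by more than 40 mm (distance of blank_grip from where it was at the start of the episode above 0.04 m).
It fails at once if the oil bottle was moved by more than 40 mm (distance of oil_mid from where it was at the start of the episode above 0.04 m).
It also fails if it takes over 37 s, if anything falls off the work surface, if the arm or the gripper's body presses on something with over 40 N, if the wrist force passes 120 N, or if a joint passes its speed limit or range.

## Working session

There is one attempt and no reset: what is moved stays moved. The work goes in short steps, Python scripts to look and compute and a tool call to move; the robot and the scene stay as the last step left them, time stands still between calls to the robot, and variables do not carry over. Pictures are saved under pics/ and viewed, about 8 in all and at most 12, crops included, and the job is handed in when it is done.

Besides the shell and the picture viewer there is one more tool, called by a JSON object that holds its "fn" and its "kwargs", one argument or row to a line. play_rows: Moves the arm, as the interface text tells. Its arguments: {"type":"object","properties":{"increments":{"type":"array","items":{"type":"object","properties":{"dx":{"type":"number"},"dy":{"type":"number"},"dz":{"type":"number"},"rx":{"type":"number"},"ry":{"type":"number"},"rz":{"type":"number"}}}},"gripper":{"type":"number"},"force":{"type":"number"}},"required":["increments"]}

```bash
mkdir -p pics; cat > h.py <<'E'
import numpy as np, cv2
from rig import get_state, grab_frame, bot, finder
def world(f,mask=None):
    z=f["range_z"];K=f["intrinsics"];v,u=np.mgrid[:480,:640]
    P=np.stack([(u-K[0,2])/K[0,0]*z,-(v-K[1,2])/K[1,1]*z,-z,np.ones_like(z)],-1)
    return (P@np.linalg.inv(f["camera_from_world"]).T)[...,:3]
def pix(f,p):
    c=f["camera_from_world"]@np.r_[p,1];K=f["intrinsics"]
    return (K[0,0]*c[0]/-c[2]+K[0,2],K[1,1]*-c[1]/-c[2]+K[1,2])
def save(n,im): cv2.imwrite("pics/"+n,im[...,::-1])
E
python3 - <<'E'
from h import *
for n in ("scene","top"):
    f=grab_frame(n); save(n+"0.png",f["color"]); np.savez("/tmp/"+n,**f)
    print(n,np.linalg.inv(f["camera_from_world"]).round(3).tolist(),f["intrinsics"].round(1).tolist())
    for q in ("guard_grip","screw","blank_grip","oil_mid"):
        for d in finder.spot_in(q,f): print(q,round(d["p"],2),np.round(d["location"],3),np.round(pix(f,d["location"])))
print(get_state())
E
```

```text
scene [[-0.36, -0.654, 0.666, 1.196], [0.933, -0.266, 0.244, 0.141], [0.018, 0.709, 0.705, 0.848], [0.0, 0.0, 0.0, 1.0]] [[520.5, 0.0, 316.5], [0.0, 520.5, 244.6], [0.0, 0.0, 1.0]]
guard_grip 0.74 [ 0.359 -0.027  0.105] [377. 215.]
guard_grip 0.57 [ 0.635 -0.203  0.127] [246. 273.]
screw 0.71 [0.59  0.305 0.159] [536. 328.]
screw 0.61 [ 0.635 -0.201  0.126] [246. 274.]
blank_grip 0.81 [ 0.487 -0.21   0.123] [275. 224.]
oil_mid 0.9 [0.751 0.001 0.117] [327. 361.]
top [[0.01, 0.994, -0.11, 0.455], [-1.0, 0.01, -0.005, -0.106], [-0.004, 0.11, 0.994, 1.028], [0.0, 0.0, 0.0, 1.0]] [[473.8, 0.0, 325.2], [0.0, 473.8, 237.5], [0.0, 0.0, 1.0]]
guard_grip 0.91 [ 0.562 -0.37   0.128] [466. 235.]
guard_grip 0.78 [ 0.625 -0.205  0.15 ] [380. 199.]
guard_grip 0.63 [ 0.364 -0.029  0.219] [281. 344.]
screw 0.8 [0.513 0.303 0.158] [105. 256.]
blank_grip 0.57 [ 0.477 -0.211  0.145] [384. 279.]
oil_mid 0.6 [ 0.721 -0.013  0.122] [281. 153.]
{'time_s': 0.5, 'q': array([-1.30403550e+00,  2.75929369e-01,  1.50494229e+00,  2.47725449e-05,
        1.36069459e+00, -1.21003128e-01]), 'joint_velocities': array([-0.00080295,  0.00104748, -0.00085737,  0.00095053,  0.00053193,
        0.00172678]), 'joint_torque': array([-1.44883903e-03, -4.04086232e+01, -2.37292904e+01,  6.99965889e-02,
        2.59372563e-02, -2.39803416e-05]), 'eef_pos': array([ 0.21742477, -0.5323262 ,  0.23045936]), 'tool_rot': array([3.08270826e+00, 6.05276645e-01, 4.09751613e-05]), 'contact_force': array([0.55353069, 0.0919378 , 0.31358222]), 'moment': array([-0.02587021, -0.01846799, -0.02943886]), 'grip_width': 0.09419149830162747}
```

View pics/scene0.png

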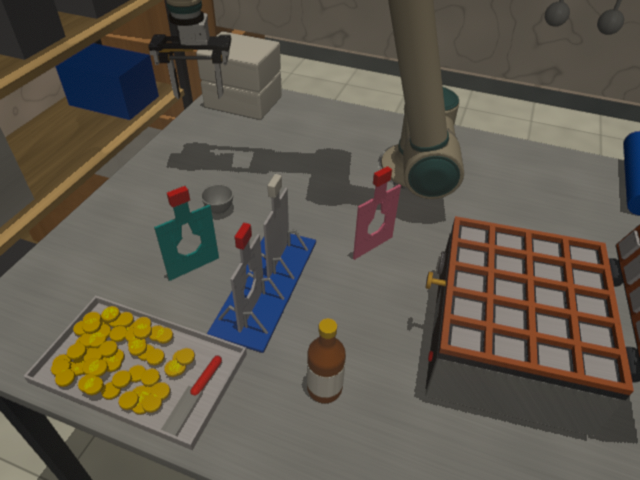

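View pics/top0.png

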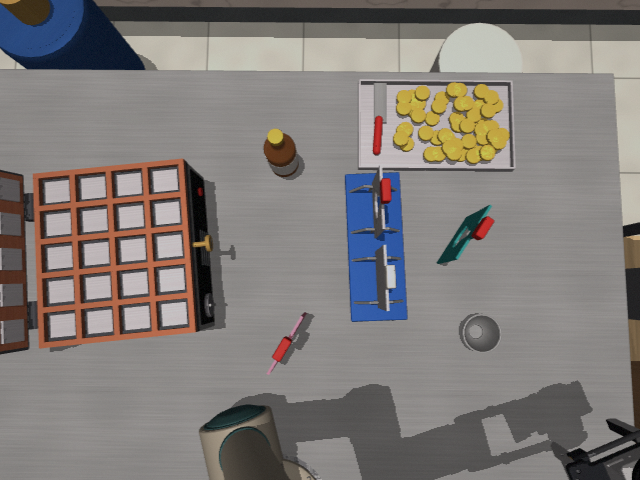

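The pictures show four keyhole or plate shapes:

| Item | Scene pixel | Top pixel | Choice |
|---|---|---|---|
| Pink look-alike | (384,177) | (285,345) | no |
| Turquoise look-alike | (178,197) | (483,230) | no |
| White-grip blank in rack | (275,185) | (390,277) | no |
| Grey keyhole plate with red grip in rack | (244,235) | (385,190) | **yes** |

The screw is at scene (436,280), top (203,243). The red knife handle is not relevant. I'll measure next.

```bash
python3 - <<'E'
from h import *
S=dict(np.load("/tmp/scene.npz"));T=dict(np.load("/tmp/top.npz"))
a=cv2.resize(S["color"][170:350,190:330],None,fx=2.8,fy=2.8,interpolation=2)
b=cv2.resize(S["color"][220:400,400:500],None,fx=2.8,fy=2.8,interpolation=2)
save("crop1.png",np.hstack([a,b]))
for n,f,boxes in(("S",S,dict(grip=(220,252,225,260),screw=(265,295,424,450),white=(175,197,265,285))),("T",T,dict(grip=(175,206,378,395),screw=(230,255,188,216),white=(260,290,384,400)))):
    W=world(f);hsv=cv2.cvtColor(f["color"],cv2.COLOR_RGB2HSV).astype(int);h,s,v=hsv[...,0],hsv[...,1],hsv[...,2]
    M=dict(grip=((h<8)|(h>172))&(s>150)&(v>70),screw=(h>12)&(h<32)&(s>110)&(v>60),white=(s<40)&(v>120))
    for k,(r0,r1,c0,c1) in boxes.items():
        m=np.zeros((480,640),bool);m[r0:r1,c0:c1]=1;m&=M[k]&(f["range_z"]>0);P=W[m]
        print(n,k,m.sum(),"med",np.median(P,0).round(4),"p3",np.percentile(P,3,0).round(4),"p97",np.percentile(P,97,0).round(4))
        vv,uu=np.nonzero(m);print("  px",uu.min(),uu.max(),vv.min(),vv.max())
# grip top from top cam and scene
for n,f in(("S",S),("T",T)):
    W=world(f)
    # plate cloud guard: 
    m=(abs(W[...,1]+.205)<.05)&(W[...,0]>.53)&(W[...,0]<.72)&(W[...,2]>.075)&(f["range_z"]>0)
    P=W[m];print(n,"guard",len(P),np.percentile(P,[2,50,98],axis=0).round(4).tolist())
    q=P[P[:,2]<.17]
    A=np.c_[q[:,0],q[:,2],np.ones(len(q))];w=np.ones(len(q))
    for _ in range(15):
        c=np.linalg.lstsq(A*w[:,None],q[:,1]*w,rcond=None)[0];w=1/(1+((A@c-q[:,1])/.003)**2)
    print("  plane y= %.4f x + %.4f z + %.4f"%tuple(c))
    m=(W[...,1]>.1)&(W[...,1]<.3)&(W[...,0]>.36)&(W[...,0]<.75)&(W[...,2]>.03)&(W[...,2]<.165)&(f["range_z"]>0)
    P=W[m];front=[]
    # panel: per x-bin
    for x in np.arange(.38,.7,.03):
        b=P[(abs(P[:,0]-x)<.01)]
        if len(b)>10: front.append((round(x,2),np.percentile(b[:,1],[5,25,50]).round(3).tolist(),len(b)))
    print(front)
E
```

```text
S grip 277 med [ 0.6358 -0.2     0.2274] p3 [ 0.6119 -0.2096  0.2071] p97 [ 0.6474 -0.1956  0.232 ]
  px 235 250 223 248
S screw 164 med [0.5413 0.1244 0.148 ] p3 [0.4951 0.1152 0.0979] p97 [0.5549 0.1473 0.1601]
  px 426 446 272 288
S white 115 med [ 0.4779 -0.2124  0.23  ] p3 [ 0.2459 -0.3047 -0.0004] p97 [ 0.4972 -0.2043  0.2329]
  px 268 284 175 196
T grip 226 med [ 0.6263 -0.2038  0.2317] p3 [ 0.6083 -0.2122  0.216 ] p97 [ 0.6454 -0.1978  0.2341]
  px 380 390 178 202
T screw 149 med [0.5391 0.1205 0.1516] p3 [0.5267 0.1122 0.0645] p97 [0.555  0.1462 0.1612]
  px 192 211 235 251
T white 230 med [ 0.4812 -0.2115  0.2315] p3 [ 0.4613 -0.2198  0.1667] p97 [ 0.5068 -0.205   0.234 ]
  px 384 395 260 287
S guard 1568 [[0.5337, -0.2101, 0.0788], [0.6314, -0.2025, 0.1489], [0.6866, -0.1962, 0.2311]]
  plane y= 0.0502 x + -0.0029 z + -0.2334
[(np.float64(0.38), [0.147, 0.183, 0.229], 487), (np.float64(0.41), [0.132, 0.161, 0.192], 463), (np.float64(0.44), [0.129, 0.161, 0.223], 597), (np.float64(0.47), [0.139, 0.17, 0.204], 536), (np.float64(0.5), [0.142, 0.185, 0.234], 511), (np.float64(
[... 236 characters left out ...]
64(0.68), [0.182, 0.225, 0.25], 3091)]
T guard 693 [[0.5329, -0.2124, 0.0792], [0.6191, -0.2051, 0.1669], [0.6842, -0.1978, 0.2338]]
  plane y= 0.0484 x + -0.0128 z + -0.2326
[(np.float64(0.38), [0.129, 0.168, 0.23], 586), (np.float64(0.41), [0.124, 0.153, 0.193], 993), (np.float64(0.44), [0.126, 0.135, 0.192], 653), (np.float64(0.47), [0.136, 0.158, 0.197], 951), (np.float64(0.5), [0.139, 0.141, 0.185], 562), (np.float64(0.53), [0.117, 0.145, 0.194], 948), (np.float64(0.56), [0.145, 0.148, 0.183], 495), (np.float64(0.59), [0.15, 0.169, 0.206], 841), (np.float64(0.62), [0.153, 0.155, 0.187], 508), (np.float64(0.65), [0.156, 0.175, 0.212], 805), (np.float64(0.68), [0.159, 0.162, 0.189], 464)]
```

View pics/crop1.png

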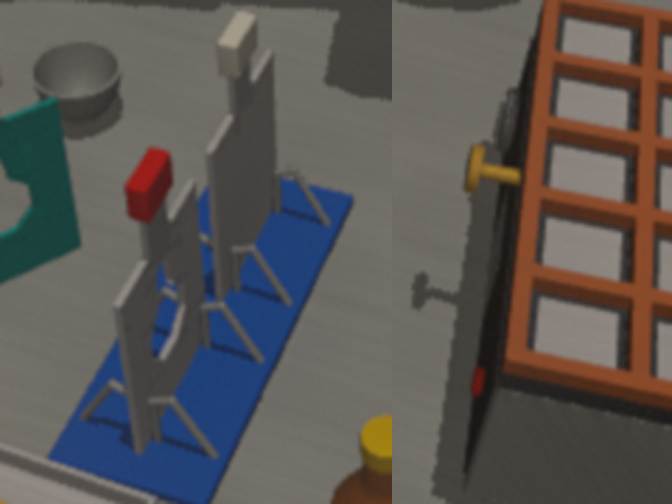

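Grey keyhole plate with the red grip confirmed (crop at 150,185). I'll refine the screw, using the iron's top for height and the panel line for yaw.

```bash
cat >> h.py <<'E'
def screwfit():
    for n in("top","scene"):
        f=grab_frame(n);W=world(f);ok=f["range_z"]>0
        hsv=cv2.cvtColor(f["color"],cv2.COLOR_RGB2HSV).astype(int);h,s,v=hsv[...,0],hsv[...,1],hsv[...,2]
        br=ok&(h>12)&(h<32)&(s>110)&(v>60)&(abs(W[...,0]-.54)<.04)&(W[...,1]>.09)&(W[...,1]<.15)&(W[...,2]>.12)&(W[...,2]<.17)
        P=W[br]; hd=P[P[:,1]<.121]; sh=P[P[:,1]>.125]
        print(n,"head",len(hd),hd.min(0).round(4),hd.max(0).round(4),hd.mean(0).round(4),"shank",len(sh),np.median(sh,0).round(4),sh[:,2].max().round(4))
        it=ok&(W[...,0]>.4)&(W[...,0]<.7)&(W[...,1]>.13)&(W[...,1]<.42)&(W[...,2]>.165)&(W[...,2]<.19)&((h<14)&(s>110))
        z=W[it][:,2];print(" irontop z",np.percentile(z,[10,50,90]).round(4),end=" ")
        Q=W[it&(W[...,2]>np.median(z)-.003)];xs=np.arange(.42,.68,.01)
        y=[Q[abs(Q[:,0]-x)<.006][:,1].min() if (abs(Q[:,0]-x)<.006).any() else np.nan for x in xs]
        y=np.array(y);g=~np.isnan(y);c=np.polyfit(xs[g],y[g],1);print("front edge",c.round(4),"y@.54",np.polyval(c,.54).round(4),"rms",(np.polyval(c,xs[g])-y[g]).std().round(4))
        tb=ok&(W[...,0]>.3)&(W[...,0]<.75)&(abs(W[...,1]-.05)<.02)&(abs(W[...,2])<.02);print(" table",np.median(W[tb][:,2]).round(4))
E
python3 -c "
from h import *
screwfit()"
```

```text
top head 77 [0.5253 0.111  0.1455] [0.5548 0.1207 0.1632] [0.54   0.1157 0.1567] shank 60 [0.538  0.1353 0.1496] 0.1533
 irontop z [0.1674 0.1697 0.1716] front edge [0.1119 0.0855] y@.54 0.146 rms 0.0004
 table -0.0001
scene head 60 [0.5316 0.1141 0.1378] [0.5555 0.1209 0.1617] [0.5466 0.1179 0.1537] shank 75 [0.5396 0.137  0.1477] 0.1525
 irontop z [0.1666 0.1688 0.1704] front edge [0.1138 0.0863] y@.54 0.1478 rms 0.0003
 table -0.0011
```

{"fn": "play_rows", "kwargs": {
  "increments": [
    {"dz": -40, "rz": 0.1},
    {"dz": -40, "rz": 0.1},
    {"dz": -30, "rz": 0.1},
    {"rz": 0.04},
    {}
  ],
  "gripper": 94
}}

```text
$.increments[0]: bad value
```

{"fn": "play_rows", "kwargs": {
  "increments": [
    {"dx": 0, "dy": 0, "dz": -40, "rx": 0, "ry": 0, "rz": 0.1},
    {"dx": 0, "dy": 0, "dz": -40, "rx": 0, "ry": 0, "rz": 0.1},
    {"dx": 0, "dy": 0, "dz": -30, "rx": 0, "ry": 0, "rz": 0.1},
    {"dx": 0, "dy": 0, "dz": 0, "rx": 0, "ry": 0, "rz": 0.04},
    {"dx": 0, "dy": 0, "dz": 0, "rx": 0, "ry": 0, "rz": 0}
  ],
  "gripper": 94
}}

```text
time_s: 1.1
eef_pos: [0.2175, -0.5327, 0.3417]
tool_rot: [3.138, 0.075, 0.001]
contact_force: [-0.0, 0.2, -0.6]
grip_width: 0.094
```

{"fn": "play_rows", "kwargs": {
  "increments": [
    {"dx": 28.3, "dy": -20.5, "dz": 0, "rx": 0, "ry": 0, "rz": 0},
    {"dx": 28.3, "dy": -20.5, "dz": 0, "rx": 0, "ry": 0, "rz": 0},
    {"dx": 28.3, "dy": -20.5, "dz": 0, "rx": 0, "ry": 0, "rz": 0},
    {"dx": 28.3, "dy": -20.5, "dz": 0, "rx": 0, "ry": 0, "rz": 0},
    {"dx": 28.3, "dy": -20.5, "dz": 0, "rx": 0, "ry": 0, "rz": 0}
  ]
}}

```text
time_s: 1.6
eef_pos: [0.3545, -0.4218, 0.3394]
tool_rot: [-3.139, -0.076, 0.002]
contact_force: [-0.1, -0.0, 0.9]
grip_width: 0.094
```

{"fn": "play_rows", "kwargs": {
  "increments": [
    {"dx": 28.3, "dy": -20.5, "dz": 0, "rx": 0, "ry": 0, "rz": 0},
    {"dx": 28.3, "dy": -20.5, "dz": 0, "rx": 0, "ry": 0, "rz": 0},
    {"dx": 28.3, "dy": -20.5, "dz": 0, "rx": 0, "ry": 0, "rz": 0},
    {"dx": 28.3, "dy": -20.5, "dz": 0, "rx": 0, "ry": 0, "rz": 0},
    {"dx": 28.3, "dy": -20.5, "dz": 0, "rx": 0, "ry": 0, "rz": 0}
  ]
}}

```text
time_s: 2.1
eef_pos: [0.4909, -0.3127, 0.3393]
tool_rot: [-3.139, -0.077, 0.003]
contact_force: [1.3, -0.7, 0.0]
grip_width: 0.094
```

{"fn": "play_rows", "kwargs": {
  "increments": [
    {"dx": 28.3, "dy": -20.5, "dz": 0, "rx": 0, "ry": 0, "rz": 0},
    {"dx": 28.3, "dy": -20.5, "dz": 0, "rx": 0, "ry": 0, "rz": 0},
    {"dx": 28.3, "dy": -20.5, "dz": 0, "rx": 0, "ry": 0, "rz": 0},
    {"dx": 28.3, "dy": -20.5, "dz": 0, "rx": 0, "ry": 0, "rz": 0},
    {"dx": 28.3, "dy": -20.5, "dz": 0, "rx": 0, "ry": 0, "rz": 0}
  ]
}}

```text
time_s: 2.6
eef_pos: [0.6274, -0.2036, 0.3391]
tool_rot: [-3.14, -0.077, 0.003]
contact_force: [-0.8, -0.8, 0.2]
grip_width: 0.094
```

{"fn": "play_rows", "kwargs": {
  "increments": [
    {"dx": 0, "dy": 0, "dz": 0, "rx": 0, "ry": 0, "rz": 0},
    {"dx": 0, "dy": 0, "dz": 0, "rx": 0, "ry": 0, "rz": 0},
    {"dx": 0, "dy": 0, "dz": 0, "rx": 0, "ry": 0, "rz": 0},
    {"dx": 0, "dy": 0, "dz": 0, "rx": 0, "ry": 0, "rz": 0},
    {"dx": 0, "dy": 0, "dz": 0, "rx": 0, "ry": 0, "rz": 0}
  ]
}}

```text
time_s: 3.1
eef_pos: [0.626, -0.2058, 0.3408]
tool_rot: [3.14, 0.073, 0.0]
contact_force: [0.3, 1.0, 0.0]
grip_width: 0.0941
```

{"fn": "play_rows", "kwargs": {
  "increments": [
    {"dx": 0, "dy": 0, "dz": 30, "rx": 0, "ry": 0, "rz": 0},
    {"dx": 0, "dy": 0, "dz": 30, "rx": 0, "ry": 0, "rz": 0},
    {"dx": 0, "dy": 0, "dz": 30, "rx": 0, "ry": 0, "rz": 0},
    {"dx": 0, "dy": 0, "dz": 15, "rx": 0, "ry": 0, "rz": 0},
    {"dx": 0, "dy": 0, "dz": 8, "rx": 0, "ry": 0, "rz": 0}
  ]
}}

```text
time_s: 3.6
eef_pos: [0.6255, -0.2051, 0.2258]
tool_rot: [-3.14, -0.074, 0.004]
contact_force: [0.4, -0.6, 1.0]
grip_width: 0.094
```

{"fn": "play_rows", "kwargs": {
  "increments": [
    {"dx": 0, "dy": 0, "dz": 0, "rx": 0, "ry": 0, "rz": 0},
    {"dx": 0, "dy": 0, "dz": 0, "rx": 0, "ry": 0, "rz": 0},
    {"dx": 0, "dy": 0, "dz": 0, "rx": 0, "ry": 0, "rz": 0},
    {"dx": 0, "dy": 0, "dz": 0, "rx": 0, "ry": 0, "rz": 0},
    {"dx": 0, "dy": 0, "dz": 0, "rx": 0, "ry": 0, "rz": 0}
  ],
  "gripper": 5,
  "force": 35
}}

```text
time_s: 4.1
eef_pos: [0.6271, -0.205, 0.2283]
tool_rot: [3.14, 0.075, 0.002]
contact_force: [-0.6, -0.5, -1.0]
grip_width: 0.0573
```

{"fn": "play_rows", "kwargs": {
  "increments": [
    {"dx": 0, "dy": 0, "dz": 0, "rx": 0, "ry": 0, "rz": 0},
    {"dx": 0, "dy": 0, "dz": 0, "rx": 0, "ry": 0, "rz": 0},
    {"dx": 0, "dy": 0, "dz": 0, "rx": 0, "ry": 0, "rz": 0},
    {"dx": 0, "dy": 0, "dz": 0, "rx": 0, "ry": 0, "rz": 0},
    {"dx": 0, "dy": 0, "dz": 0, "rx": 0, "ry": 0, "rz": 0}
  ]
}}

```text
time_s: 4.6
eef_pos: [0.6268, -0.2049, 0.2274]
tool_rot: [3.141, 0.075, -0.0]
contact_force: [1.0, 0.2, 0.3]
grip_width: 0.0176
```

{"fn": "play_rows", "kwargs": {
  "increments": [
    {"dx": 0, "dy": 0, "dz": 0, "rx": 0, "ry": 0, "rz": 0},
    {"dx": 0, "dy": 0, "dz": 0, "rx": 0, "ry": 0, "rz": 0},
    {"dx": 0, "dy": 0, "dz": 0, "rx": 0, "ry": 0, "rz": 0},
    {"dx": 0, "dy": 0, "dz": -3, "rx": 0, "ry": 0, "rz": 0},
    {"dx": 0, "dy": 0, "dz": -7, "rx": 0, "ry": 0, "rz": 0}
  ]
}}

```text
time_s: 5.1
eef_pos: [0.626, -0.2047, 0.2365]
tool_rot: [-3.14, -0.075, 0.004]
contact_force: [0.6, 0.6, -2.4]
grip_width: 0.0156
```

{"fn": "play_rows", "kwargs": {
  "increments": [
    {"dx": 0, "dy": 0, "dz": -18, "rx": 0, "ry": 0, "rz": 0},
    {"dx": 0, "dy": 0, "dz": -18, "rx": 0, "ry": 0, "rz": 0},
    {"dx": 0, "dy": 0, "dz": -18, "rx": 0, "ry": 0, "rz": 0},
    {"dx": 0, "dy": 0, "dz": -18, "rx": 0, "ry": 0, "rz": 0},
    {"dx": 0, "dy": 0, "dz": -8, "rx": 0, "ry": 0, "rz": 0}
  ]
}}

```text
time_s: 5.6
eef_pos: [0.6273, -0.2052, 0.3197]
tool_rot: [3.139, 0.075, 0.004]
contact_force: [0.2, -0.0, -2.5]
grip_width: 0.0156
```

```bash
cat >> h.py <<'E'
def guardfit(cx,cy):
    # grip + plate pose near (cx,cy)
    for n in("top","scene"):
        f=grab_frame(n);W=world(f);ok=f["range_z"]>0
        hsv=cv2.cvtColor(f["color"],cv2.COLOR_RGB2HSV).astype(int);h,s,v=hsv[...,0],hsv[...,1],hsv[...,2]
        near=ok&(abs(W[...,0]-cx)<.075)&(abs(W[...,1]-cy)<.05)
        P=W[near&((h<8)|(h>172))&(s>150)&(v>70)&(W[...,2]>.19)]
        if len(P): print(n,"red",len(P),np.percentile(P,[3,50,97],axis=0).round(4).tolist())
        q=W[near&(s<60)&(W[...,2]>.1)&(W[...,2]<get_state()["eef_pos"][2]-.045)]
        if len(q)<30: print("few",len(q)); continue
        A=np.c_[q[:,0]-cx,q[:,2],np.ones(len(q))];w=np.ones(len(q))
        for _ in range(15):
            c=np.linalg.lstsq(A*w[:,None],q[:,1]*w,rcond=None)[0];w=1/(1+((A@c-q[:,1])/.003)**2)
        g=q[w>.3];print(n,"plate n",len(g),"yaw %.3f dy/dz %.3f y0 %.4f"%tuple(c),"x",np.percentile(g[:,0],[1,99]).round(4),"z",np.percentile(g[:,2],[1,99]).round(4))
        save(f"{n}_{int(get_state()['time_s']*100)}.png",f["color"])
E
python3 -c "
from h import *
guardfit(.627,-.205);print(get_state()['eef_pos'],get_state()['tool_rot'])
import glob;print(glob.glob('pics/*'))"
```

```text
top red 53 [[0.5954, -0.2138, 0.2996], [0.6089, -0.2058, 0.3195], [0.6169, -0.1985, 0.4145]]
top plate n 491 yaw 0.045 dy/dz -0.002 y0 -0.2045 x [0.5689 0.6653] z [0.1064 0.2614]
scene red 211 [[0.6244, -0.2102, 0.2979], [0.6449, -0.2031, 0.3183], [0.6487, -0.1964, 0.3247]]
scene plate n 2040 yaw 0.046 dy/dz 0.000 y0 -0.2034 x [0.5692 0.6886] z [0.1068 0.2691]
[ 0.62725073 -0.20517608  0.318865  ] [3.13934882 0.07502365 0.00377558]
['pics/scene_570.png', 'pics/crop1.png', 'pics/scene0.png', 'pics/top_565.png', 'pics/top0.png']
```

{"fn": "play_rows", "kwargs": {
  "increments": [
    {"dx": 1, "dy": -20, "dz": 0, "rx": 0, "ry": 0, "rz": 0},
    {"dx": 1.4, "dy": -30, "dz": 0, "rx": 0, "ry": 0, "rz": 0},
    {"dx": 1.4, "dy": -30, "dz": 0, "rx": 0, "ry": 0, "rz": 0},
    {"dx": -9.3, "dy": -26.1, "dz": 0, "rx": 0, "ry": 0, "rz": 0},
    {"dx": -9.3, "dy": -26.1, "dz": 0, "rx": 0, "ry": 0, "rz": 0}
  ]
}}

```text
time_s: 6.2
eef_pos: [0.6046, -0.071, 0.3158]
tool_rot: [-3.139, -0.076, 0.005]
contact_force: [0.4, 1.4, -2.5]
grip_width: 0.0161
```

{"fn": "play_rows", "kwargs": {
  "increments": [
    {"dx": -9.3, "dy": -26.1, "dz": 0, "rx": 0, "ry": 0, "rz": 0},
    {"dx": -9.3, "dy": -26.1, "dz": 0, "rx": 0, "ry": 0, "rz": 0},
    {"dx": -9.3, "dy": -26.1, "dz": 0, "rx": 0, "ry": 0, "rz": 0},
    {"dx": -9.3, "dy": -26.1, "dz": 0, "rx": 0, "ry": 0, "rz": 0},
    {"dx": -9.3, "dy": -26.1, "dz": 0, "rx": 0, "ry": 0, "rz": 0}
  ]
}}

```text
time_s: 6.7
eef_pos: [0.5512, 0.0568, 0.3162]
tool_rot: [-3.14, -0.076, 0.004]
contact_force: [-0.4, 0.7, -3.2]
grip_width: 0.0155
```

{"fn": "play_rows", "kwargs": {
  "increments": [
    {"dx": -9.3, "dy": -26.1, "dz": 0, "rx": 0, "ry": 0, "rz": -0.02},
    {"dx": 0, "dy": 0, "dz": 12, "rx": 0, "ry": 0, "rz": -0.022},
    {"dx": 0, "dy": 0, "dz": 14, "rx": 0, "ry": 0, "rz": -0.022},
    {"dx": 0, "dy": 0, "dz": 10, "rx": 0, "ry": 0, "rz": 0},
    {"dx": 0, "dy": 0, "dz": 0, "rx": 0, "ry": 0, "rz": 0}
  ]
}}

```text
time_s: 7.2
eef_pos: [0.5409, 0.0801, 0.2789]
tool_rot: [-3.137, -0.175, 0.008]
contact_force: [-0.3, -0.6, -2.6]
grip_width: 0.0159
```

{"fn": "play_rows", "kwargs": {
  "increments": [
    {"dx": 0, "dy": 0, "dz": 0, "rx": 0, "ry": 0, "rz": 0},
    {"dx": 0, "dy": 0, "dz": 0, "rx": 0, "ry": 0, "rz": 0},
    {"dx": 0, "dy": 0, "dz": 0, "rx": 0, "ry": 0, "rz": 0},
    {"dx": 0, "dy": 0, "dz": 0, "rx": 0, "ry": 0, "rz": 0},
    {"dx": 0, "dy": 0, "dz": 0, "rx": 0, "ry": 0, "rz": 0}
  ]
}}

```text
time_s: 7.7
eef_pos: [0.5426, 0.0801, 0.2817]
tool_rot: [3.137, 0.175, 0.001]
contact_force: [-0.6, -0.3, -3.2]
grip_width: 0.0154
```

```bash
python3 -c "
from h import *
guardfit(.543,.08);print(get_state()['eef_pos'],get_state()['tool_rot'],get_state()['contact_force'])
f=grab_frame('scene');save('c2.png',cv2.resize(f['color'][160:400,320:560],None,fx=2.4,fy=2.4,interpolation=2))"
```

```text
top plate n 693 yaw 0.110 dy/dz 0.003 y0 0.0756 x [0.4845 0.6015] z [0.1015 0.2231]
scene red 239 [[0.5287, 0.0737, 0.2605], [0.5593, 0.081, 0.2838], [0.5635, 0.0885, 0.2867]]
scene plate n 257 yaw 0.137 dy/dz 0.006 y0 0.0774 x [0.495  0.6039] z [0.1024 0.2344]
[0.54251882 0.08017852 0.28161594] [3.13662069e+00 1.75394871e-01 5.59965188e-04] [ 0.20136117  0.10348688 -2.5745393 ]
```

View pics/c2.png

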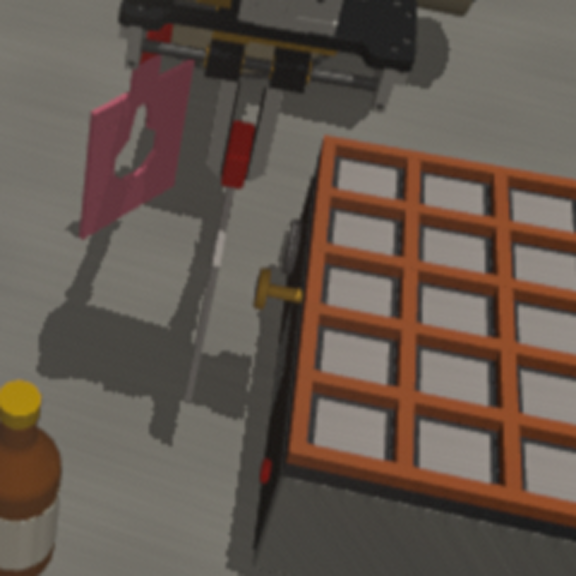

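The guard is held square and edge-on at (210,260), facing the screw head at (262,288). Measured x, z and yaw match the target within about 2 mm. Moving it over the head now.

{"fn": "play_rows", "kwargs": {
  "increments": [
    {"dx": 0, "dy": -5, "dz": -2, "rx": 0, "ry": 0, "rz": 0},
    {"dx": 0, "dy": -6, "dz": 0, "rx": 0, "ry": 0, "rz": 0},
    {"dx": 0, "dy": -6, "dz": 0, "rx": 0, "ry": 0, "rz": 0},
    {"dx": 0, "dy": -6, "dz": 0, "rx": 0, "ry": 0, "rz": 0},
    {"dx": 0, "dy": -6, "dz": 0, "rx": 0, "ry": 0, "rz": 0}
  ]
}}

```text
time_s: 8.35
eef_pos: [0.5391, 0.1097, 0.2834]
tool_rot: [3.137, 0.176, -0.0]
contact_force: [-0.7, -0.3, -3.0]
grip_width: 0.0159
```

{"fn": "play_rows", "kwargs": {
  "increments": [
    {"dx": 0, "dy": -6, "dz": 0, "rx": 0, "ry": 0, "rz": 0},
    {"dx": 0, "dy": -6, "dz": 0, "rx": 0, "ry": 0, "rz": 0},
    {"dx": 0, "dy": -6, "dz": 0, "rx": 0, "ry": 0, "rz": 0},
    {"dx": 0, "dy": -6, "dz": 0, "rx": 0, "ry": 0, "rz": 0},
    {"dx": 0, "dy": 0, "dz": 0, "rx": 0, "ry": 0, "rz": 0}
  ]
}}

```text
time_s: 8.85
eef_pos: [0.5364, 0.1337, 0.2834]
tool_rot: [-3.136, -0.177, 0.0]
contact_force: [0.2, 0.0, -3.1]
grip_width: 0.0156
```

```bash
python3 -c "
from h import *
guardfit(.538,.133);print(get_state()['eef_pos'],get_state()['contact_force'],get_state()['moment'])
f=grab_frame('scene');g=grab_frame('top');r=lambda f,a,b:cv2.resize(f['color'][a:a+130,b:b+130],(390,390),interpolation=2)
save('c3.png',np.hstack([r(f,220,370),r(g,190,140)]))"
```

```text
top red 5 [[0.5185, 0.1228, 0.2674], [0.5195, 0.1237, 0.2693], [0.5514, 0.1259, 0.275]]
top plate n 687 yaw 0.115 dy/dz 0.001 y0 0.1299 x [0.4782 0.587 ] z [0.1017 0.2252]
scene red 250 [[0.5222, 0.1272, 0.2616], [0.5531, 0.1342, 0.2854], [0.5569, 0.1414, 0.2884]]
scene plate n 244 yaw -0.094 dy/dz -0.169 y0 0.1768 x [0.4656 0.605 ] z [0.1121 0.2349]
[0.53652937 0.1329265  0.28344296] [ 0.12418214 -0.13757764 -3.17904179] [ 0.03029734 -0.00865373 -0.00890622]
```

View pics/c3.png

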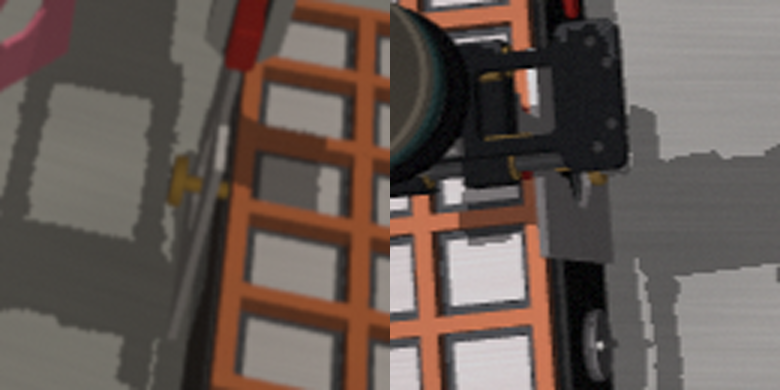

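The head (180,180) is now in front of the plate and the shank passes through it, with no contact force. Lowering.

{"fn": "play_rows", "kwargs": {
  "increments": [
    {"dx": 0, "dy": 0, "dz": 10, "rx": 0, "ry": 0, "rz": 0},
    {"dx": 0, "dy": 0, "dz": 10, "rx": 0, "ry": 0, "rz": 0},
    {"dx": 0, "dy": 0, "dz": 10, "rx": 0, "ry": 0, "rz": 0},
    {"dx": 0, "dy": 0, "dz": 8, "rx": 0, "ry": 0, "rz": 0},
    {"dx": 0, "dy": 0, "dz": 7, "rx": 0, "ry": 0, "rz": 0}
  ]
}}

```text
time_s: 9.55
eef_pos: [0.5362, 0.1328, 0.2372]
tool_rot: [3.137, 0.175, -0.002]
contact_force: [-0.1, -0.1, -3.5]
grip_width: 0.016
```

{"fn": "play_rows", "kwargs": {
  "increments": [
    {"dx": 0, "dy": 0, "dz": 3, "rx": 0, "ry": 0, "rz": 0},
    {"dx": 0, "dy": 0, "dz": 2, "rx": 0, "ry": 0, "rz": 0},
    {"dx": 0, "dy": 0, "dz": 2, "rx": 0, "ry": 0, "rz": 0},
    {"dx": 0, "dy": 0, "dz": 0, "rx": 0, "ry": 0, "rz": 0},
    {"dx": 0, "dy": 0, "dz": 0, "rx": 0, "ry": 0, "rz": 0}
  ]
}}

```text
time_s: 10.05
eef_pos: [0.5367, 0.1329, 0.2317]
tool_rot: [3.137, 0.176, 0.001]
contact_force: [0.7, -0.2, -3.6]
grip_width: 0.0158
```

{"fn": "play_rows", "kwargs": {
  "increments": [
    {"dx": 0, "dy": 0, "dz": 1, "rx": 0, "ry": 0, "rz": 0},
    {"dx": 0, "dy": 0, "dz": 1, "rx": 0, "ry": 0, "rz": 0},
    {"dx": 0, "dy": 0, "dz": 1, "rx": 0, "ry": 0, "rz": 0},
    {"dx": 0, "dy": 0, "dz": 0, "rx": 0, "ry": 0, "rz": 0},
    {"dx": 0, "dy": 0, "dz": 0, "rx": 0, "ry": 0, "rz": 0}
  ]
}}

```text
time_s: 10.55
eef_pos: [0.5368, 0.1329, 0.23]
tool_rot: [-3.137, -0.176, -0.003]
contact_force: [-1.6, -0.3, 5.3]
grip_width: 0.0153
```

{"fn": "play_rows", "kwargs": {
  "increments": [
    {"dx": 0, "dy": 0, "dz": 1, "rx": 0, "ry": 0, "rz": 0},
    {"dx": 0, "dy": 0, "dz": 1, "rx": 0, "ry": 0, "rz": 0},
    {"dx": 0, "dy": 0, "dz": 0, "rx": 0, "ry": 0, "rz": 0},
    {"dx": 0, "dy": 0, "dz": 0, "rx": 0, "ry": 0, "rz": 0},
    {"dx": 0, "dy": 0, "dz": 0, "rx": 0, "ry": 0, "rz": 0}
  ]
}}

```text
time_s: 11.05
eef_pos: [0.5369, 0.1329, 0.2297]
tool_rot: [-3.137, -0.176, -0.005]
contact_force: [-2.7, -1.0, 13.3]
grip_width: 0.0156
```

Seated: support force 13 N and TCP z 0.230, so the grip is about 76 mm above the axis. Relieving the load and releasing.

{"fn": "play_rows", "kwargs": {
  "increments": [
    {"dx": 0, "dy": 0, "dz": -1.5, "rx": 0, "ry": 0, "rz": 0},
    {"dx": 0, "dy": 0, "dz": 0, "rx": 0, "ry": 0, "rz": 0},
    {"dx": 0, "dy": 0, "dz": 0, "rx": 0, "ry": 0, "rz": 0},
    {"dx": 0, "dy": 0, "dz": 0, "rx": 0, "ry": 0, "rz": 0},
    {"dx": 0, "dy": 0, "dz": 0, "rx": 0, "ry": 0, "rz": 0}
  ],
  "force": 5
}}

```text
time_s: 11.55
eef_pos: [0.5376, 0.1336, 0.2297]
tool_rot: [-3.135, -0.175, -0.006]
contact_force: [-1.4, 1.3, 8.1]
grip_width: 0.016
```

{"fn": "play_rows", "kwargs": {
  "increments": [
    {"dx": 0, "dy": 0, "dz": 0, "rx": 0, "ry": 0, "rz": 0},
    {"dx": 0, "dy": 0, "dz": 0, "rx": 0, "ry": 0, "rz": 0},
    {"dx": 0, "dy": 0, "dz": 0, "rx": 0, "ry": 0, "rz": 0},
    {"dx": 0, "dy": 0, "dz": 0, "rx": 0, "ry": 0, "rz": 0},
    {"dx": 0, "dy": 0, "dz": 0, "rx": 0, "ry": 0, "rz": 0}
  ],
  "gripper": 56
}}

```text
time_s: 12.05
eef_pos: [0.5365, 0.1328, 0.2277]
tool_rot: [3.137, 0.175, -0.001]
contact_force: [0.3, -0.1, -0.4]
grip_width: 0.0523
```

{"fn": "play_rows", "kwargs": {
  "increments": [
    {"dx": 0, "dy": 0, "dz": 0, "rx": 0, "ry": 0, "rz": 0},
    {"dx": 0, "dy": 0, "dz": 0, "rx": 0, "ry": 0, "rz": 0},
    {"dx": 0, "dy": 0, "dz": 0, "rx": 0, "ry": 0, "rz": 0},
    {"dx": 0, "dy": 0, "dz": 0, "rx": 0, "ry": 0, "rz": 0},
    {"dx": 0, "dy": 0, "dz": 0, "rx": 0, "ry": 0, "rz": 0}
  ]
}}

```text
time_s: 12.55
eef_pos: [0.5365, 0.1328, 0.228]
tool_rot: [3.137, 0.175, 0.0]
contact_force: [0.5, -0.1, 0.1]
grip_width: 0.0557
```

```bash
python3 -c "
from h import *
guardfit(.538,.133);s=get_state();print(s['eef_pos'],s['contact_force'],s['grip_width'])
f=grab_frame('scene');g=grab_frame('top');r=lambda f,a,b:cv2.resize(f['color'][a:a+130,b:b+130],(390,390),interpolation=2)
save('c4.png',np.hstack([r(f,200,370),r(g,190,140)]))"
```

```text
top red 84 [[0.5164, 0.1099, 0.2294], [0.5434, 0.1325, 0.2349], [0.5553, 0.138, 0.3246]]
top plate n 291 yaw 0.105 dy/dz 0.765 y0 0.0436 x [0.4634 0.6114] z [0.1087 0.1638]
scene red 247 [[0.5204, 0.127, 0.2084], [0.5504, 0.1347, 0.2321], [0.5561, 0.1424, 0.235]]
scene plate n 345 yaw 0.119 dy/dz 0.677 y0 0.0586 x [0.4649 0.6109] z [0.1035 0.1613]
[0.53655573 0.1328583  0.22797601] [-0.13526712  0.04624377  0.15348313] 0.05580156297239683
```

View pics/c4.png

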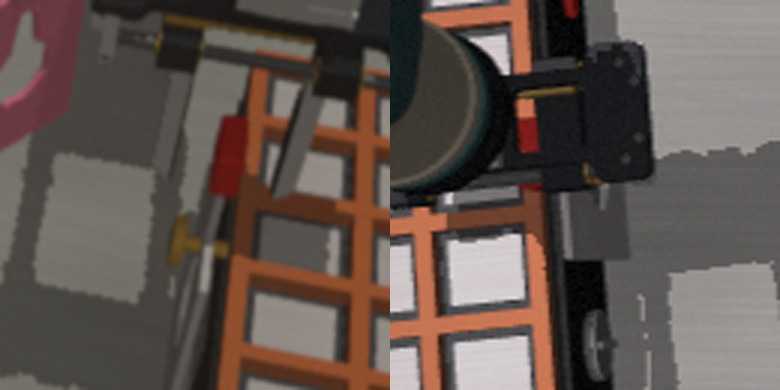

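The guard hangs free with both fingers clear of the red grip (230,155). Retreating straight up.

{"fn": "play_rows", "kwargs": {
  "increments": [
    {"dx": 0, "dy": 0, "dz": -8, "rx": 0, "ry": 0, "rz": 0},
    {"dx": 0, "dy": 0, "dz": -20, "rx": 0, "ry": 0, "rz": 0},
    {"dx": 0, "dy": 0, "dz": -30, "rx": 0, "ry": 0, "rz": 0},
    {"dx": 0, "dy": 0, "dz": -30, "rx": 0, "ry": 0, "rz": 0},
    {"dx": 0, "dy": 0, "dz": -20, "rx": 0, "ry": 0, "rz": 0}
  ]
}}

```text
time_s: 13.25
eef_pos: [0.5371, 0.133, 0.3389]
tool_rot: [-3.137, -0.176, -0.006]
contact_force: [0.1, 0.2, 0.3]
grip_width: 0.0557
```

{"fn": "play_rows", "kwargs": {
  "increments": [
    {"dx": 0, "dy": 0, "dz": 0, "rx": 0, "ry": 0, "rz": 0},
    {"dx": 0, "dy": 0, "dz": 0, "rx": 0, "ry": 0, "rz": 0},
    {"dx": 0, "dy": 0, "dz": 0, "rx": 0, "ry": 0, "rz": 0},
    {"dx": 0, "dy": 0, "dz": 0, "rx": 0, "ry": 0, "rz": 0},
    {"dx": 0, "dy": 0, "dz": 0, "rx": 0, "ry": 0, "rz": 0}
  ]
}}

```text
time_s: 13.75
eef_pos: [0.5361, 0.1328, 0.3348]
tool_rot: [3.136, 0.176, -0.003]
contact_force: [-0.6, -0.7, 0.3]
grip_width: 0.0563
```

```bash
python3 -c "
from h import *
for n in('scene','top'):
    f=grab_frame(n);W=world(f)
    hsv=cv2.cvtColor(f['color'],cv2.COLOR_RGB2HSV).astype(int);h,s,v=hsv[...,0],hsv[...,1],hsv[...,2]
    P=W[(f['range_z']>0)&((h<5)|(h>174))&(s>170)&(v>70)&(abs(W[...,0]-.54)<.05)&(abs(W[...,1]-.13)<.04)&(W[...,2]>.195)&(W[...,2]<.25)]
    print(n,len(P),np.percentile(P,[3,50,97],axis=0).round(4).tolist())
    for q in('blank_grip','oil_mid'): print(q,[(round(d['p'],2),np.round(d['location'],3)) for d in finder.spot_in(q,f)][:2])
    if n=='scene': save('end.png',f['color'])
print(get_state()['eef_pos'],get_state()['contact_force'])"
```

```text
scene 226 [[0.5191, 0.1273, 0.2092], [0.5511, 0.1344, 0.232], [0.5561, 0.1422, 0.2355]]
blank_grip [(0.91, array([ 0.486, -0.209,  0.122]))]
oil_mid [(0.85, array([0.749, 0.002, 0.114]))]
top 77 [[0.5164, 0.1233, 0.2198], [0.5215, 0.1287, 0.2337], [0.5316, 0.137, 0.2367]]
blank_grip [(0.73, array([ 0.481, -0.212,  0.142]))]
oil_mid [(0.82, array([ 0.722, -0.012,  0.125]))]
[0.53650713 0.13285405 0.33582818] [ 0.47600325  0.39271736 -0.04452225]
```

View pics/end.png

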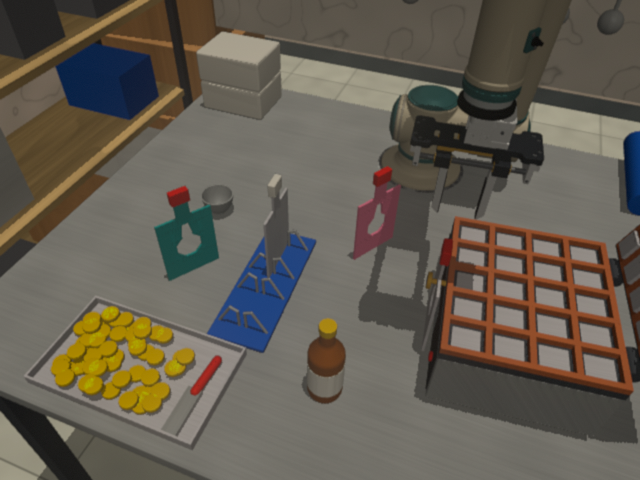

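The guard hangs on the screw (red grip at 446,252, head at 432,280). The gripper is clear, and the blank and the bottle have not moved.

```bash
python3 -c "
from h import *
print(bot.close_job())"
```

```text
the job is handed in; nothing more can be done
None
```

The guard with the red grip is hanging on the brass screw, and I've handed the job in at about 14 s on the robot's clock. I lifted it from the rack, passed its large hole over the screw head, lowered it until the screw stopped it at the top of the slot, let go and moved straight up.

- **Height:** in the last pictures the grip's centre is about 76 mm above the screw's axis; the target is 75 mm.
- **Position:** it is within about 2 mm of the shank's middle, both sideways and in and out.
- **Angle:** the grip's position did not change between release and the gripper's retreat. I did not measure the plate's angle after letting go. The plate fit then gave nonsense because it picked up the iron as well. Just before lowering, the plate was square to the panel within 0.01 rad and upright.
- **Other things:** the plain plate with the white grip and the oil bottle showed no change beyond about 5 mm, which is within measuring noise. The highest force I saw was about 13 N, while seating the guard. The gripper is clear and touches nothing.

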